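# Fit the idler roller and hold the belt-tensioner carriage at its mark

### The arm

A 6-joint arm with a two-finger parallel gripper is mounted at the origin on the work surface. World frame = base frame: x ahead of the robot, y to its left, z up, the work surface at z = 0. Lengths are in m, angles in rad, forces in N, time in s.
With the tool pointing down it reaches from about 0.425 to 0.95 m from the base axis. Payload 3.5 kg.
Tool frame: the origin (TCP) lies on the centre line of the jaws, within the pads' length; the fingertips stand 14 mm ahead of it and the grasp point (between the pads) lies 5 mm behind it (ctrl.finger_overhang is the distance from the TCP to the fingertips, in m); z points along the fingers, y is the line along which they close (so a half turn about z gives the same grasp; the last joint's range is limited). The gripper opens to 85 mm and grips with 20 to 120 N. Pads are 22 mm wide; open, the fingers measure 114 mm over their backs; the gripper's body (76 mm by 85 mm) begins 54 mm behind the grasp point. The pads swing forward as they close: fully open they stand 13 mm farther back than shut.
Start: joints at [-1.439, 0.286, 1.577, -0, 1.279, -0.15], TCP at [0.188, -0.648, 0.245] pointing down, gripper open.
Joint ranges: [-2.77, 2.77], [-0.9, 2.22], [0.21, 2.48], [-1.53, 4.67], [0.24, 2.81], [-2.84, 2.84]. Speed limits (rad/s): [2.79, 2.79, 3.14, 3.14, 3.14, 3.14].

### API

Orientations are given as a unit quaternion [x, y, z, w].
In Python, from plant import ctrl gives the robot as it stands.
- The arm moves only by the tool send_rows, never from a script. Its argument "moves" is text: rows parted by semicolons, each of 7 numbers parted by spaces: the turn, a rotation vector about the tool's x, y, z in units of 360 degrees (1.0 is 360 degrees), then the shift along the tool's x, y, z in units of 20 cm (1.0 is 20 cm), then the gripper's target within -1 to 1 (fully open at 1, half-way at 0, shut at -1). A call has 1 to 12 rows; each row is the pose to reach, as a shift and turn from the pose commanded when the call began, along the tool's axes at that moment, turning the shorter way round; what a row does not reach only later rows make up. A row lasts 1/8 s, in which the tool goes at most 62.5 mm and 10.7 degrees, less where a joint would pass 70% of its speed; a pose out of reach is approached as far as the arm can. A call with a number of a shift or a turn outside -1 to 1 is refused whole. A call with a gripper value outside its range is refused whole. The fingers move at their own pace and stop on an object; "newtons" is the grip in N (left out, the last holds). Time passes only in rows, so rows that repeat a pose let the fingers close. It gives the time, the measured TCP pose, the force, the opening and the grip force at its end, in the units of the state.
- ctrl.get_state(): the state, without advancing time (a new reading comes with each control period).
- ctrl.read_camera(name): name is "scene" or "top"; returns a dict with "image" (480x640x3 uint8, red, green, blue), "fovy" (degrees; the focal length in pixels is half the picture's height over the tangent of half this angle, whatever the lens; pixels are square), "cx", "cy" (the principal point, pixels), "extrinsics" (4x4, takes a point from camera to world coordinates). Camera axes: x right, y up, looking along -z (the intrinsics and any distortion apply to the point x, -y, -z); pixel columns grow to the right and rows downward; lengths in m; the calibration is good to about 2 mm. A picture is of the moment at which its call begins. There is no depth.
- ctrl.sign_off(): hands the job in; it is judged then, once.
The state is a dict: "time": time; "qpos": joint angles; "dq": joint speeds; "joint_efforts": joint torques, N m; "eef_pos": TCP position; "tcp_rot": TCP orientation; "contact_force": force on the tool from outside, world axes, zero at the start; "wrist_torque": the same for the moment, N m; "opening": opening from 0.0 (shut) to 1.0 (fully open); "finger_force": force on a finger pad.
Only numpy, scipy, OpenCV 4.12 (cv2) and the standard library are available. Lean on these libraries where they do the work, as an engineer would, in place of code of your own. Each camera call takes 0.05 s, during which the arm holds its last target. There are 200 camera calls.

### The job

Fit the steel idler roller onto the upright stud of the tensioner jig, lowering it all the way down onto its seat before letting go. Then take the red handle, pull the spring-loaded carriage out until its red pointer lines up with the black line on the yellow marker, and keep holding it there with the gripper, because a colleague will then tighten the clamp: finish while still holding, do not let go. Leave the other parts on the table where they are.

Things in the scene. Friction and masses are not known exactly. Their poses are not given: they have to be found in the camera images.
- idler: Loose idler roller to fit: bare steel drum 56 mm in diameter and 34 mm high, standing on end, with a thin orange seal ring and a dark inner collar 34 mm in diameter on top (40 mm high over all). A 24 mm bore runs right through. About 0.2 to 0.4 kg. Origin: centre of its underside, z up along the bore. It can be gripped across its 56 mm drum.
- jig: Tensioner jig, fixed to the table: aluminium base plate 270 x 150 x 12 mm with a blue spring housing at its far (+x) end, top at 33 mm. Origin on the table surface; the plate reaches from x = -155 to +115 mm and y = -75 to +75 mm. Its -x axis is the direction in which the carriage is pulled out, level.
- carriage (a joint): How far the dark steel carriage (145 x 80 mm plate, top 30 mm above the table) is pulled out along the jig's -x axis, in m: 0 at rest against its stop, at most 0.085. A spring always pulls it back: 3 N at 0, growing by 1.2 N per 10 mm, so it returns when released. It carries the stud, the pointer and the handle.
- stud_seat (a point): Centre of the stud's seat, a 32 mm diameter steel collar whose top is 36 mm above the table. The underside of the roller rests here when fully home. It moves with the carriage; z up along the stud; axes parallel to the jig's.
- stud_top (a point): Top of the upright steel stud, 56 mm above the seat and 92 mm above the table. The stud is 20 mm in diameter, its top 8 mm tapering to 12 mm. It stands 100 mm from the handle, towards the jig's +x.
- handle: Red upright round handle on the carriage (a revolving grip: it may turn about its own upright axis, which does nothing else), 100 mm from the stud towards the jig's -x: a red cylinder 24 mm in diameter from 12 to 65 mm above its origin, on a short 18 mm diameter neck. Origin: centre of its foot on top of the carriage plate, 30 mm above the table (red grip from 42 to 95 mm above the table); z up. Its sides are free all round.
- pointer (a point): Outer tip of the red pointer, a 5 mm wide bar on the -y side of the carriage, in the jig frame at x = 30 mm (carriage at rest), y = -56 mm, 28 mm above the table; it moves with the carriage towards the jig's -x. Axes parallel to the jig's.
- marker: Yellow marker block 20 x 16 x 16 mm fixed on the -y side of the jig's base plate, with a black line 3 mm wide across its top. Origin: centre of its underside, under the black line, 12 mm above the table; axes parallel to the jig's. The pointer is lined up when its tip has the same x as this origin in the marker's frame. It stands 35 to 65 mm from the resting pointer, towards the jig's -x.
- tappet: Bystander, loose: dark steel cup (valve tappet), 38 mm in diameter, 32 mm high, open at the top. Origin: centre of its underside.
- thermostat: Bystander, loose: brass and steel engine thermostat, 55 mm in diameter, 44 mm high, standing upright. Origin: centre of its underside.
- carton: Bystander, loose: cardboard carton 85 x 85 x 50 mm with an orange band. Origin: centre of its underside.
Mind the look-alikes: they are no part of the job. What is shaped like the idler but pink or purple is not meant.

How it is judged:
By the outcome, as a careful person would: the job done as asked, in the order asked, and still so for the second after the job is handed in, while the arm keeps its last pose, push and grip.
It also fails if it takes over 58 s, if anything falls off the work surface, if the arm or the gripper's body presses on something with over 40 N, if the wrist force passes 120 N, or if a joint passes its speed limit or range.

## Working session

There is one attempt and no reset: what is moved stays moved. The work goes in short steps, Python scripts to look and compute and a tool call to move; the robot and the scene stay as the last step left them, time stands still between calls to the robot, and variables do not carry over. Pictures are saved under pics/ and viewed, at most 10 in all, crops included, and the job is handed in when it is done.

Besides the shell and the picture viewer there is one more tool, called after "Emit:" as name(argument=value, ...) on one line, values as JSON. send_rows: Moves the arm, as the interface text tells. Its arguments: {"type":"object","properties":{"moves":{"type":"string"},"newtons":{"type":"number"}},"required":["moves"]}

```bash
mkdir -p pics; ls
python3 - <<'E'
from plant import ctrl
import cv2,numpy as np
s=ctrl.get_state();print({k:np.round(v,3).tolist() for k,v in s.items()}, ctrl.finger_overhang)
for n in("scene","top"):
    c=ctrl.read_camera(n);cv2.imwrite(f"pics/{n}0.png",c["image"][:,:,::-1]);print(n,{k:np.round(v,4).tolist() for k,v in c.items() if k!="image"})
E
```

```text
pics
{'time': 0.0, 'qpos': [-1.439, 0.287, 1.578, -0.0, 1.279, -0.15], 'dq': [-0.0, -0.0, -0.0, -0.0, 0.002, -0.001], 'joint_efforts': [-0.002, -40.599, -29.263, -0.0, 0.006, -0.0], 'eef_pos': [0.188, -0.648, 0.244], 'tcp_rot': [0.99, 0.14, 0.0, -0.001], 'contact_force': [-0.429, -0.431, 1.038], 'wrist_torque': [-0.046, 0.035, 0.037], 'finger_force': 0.0, 'opening': 1.004} 0.014
scene {'fovy': 49.443, 'cx': 314.7371, 'cy': 236.3441, 'extrinsics': [[-0.2375, -0.8021, 0.5479, 1.0932], [0.9713, -0.203, 0.1239, 0.0612], [0.0118, 0.5617, 0.8273, 0.7825], [0.0, 0.0, 0.0, 1.0]]}
top {'fovy': 43.5104, 'cx': 320.1167, 'cy': 243.4464, 'extrinsics': [[0.0196, 0.9962, -0.0846, 0.508], [-0.9998, 0.0187, -0.0119, -0.0597], [-0.0103, 0.0848, 0.9963, 1.0586], [0.0, 0.0, 0.0, 1.0]]}
```

View pics/scene0.png

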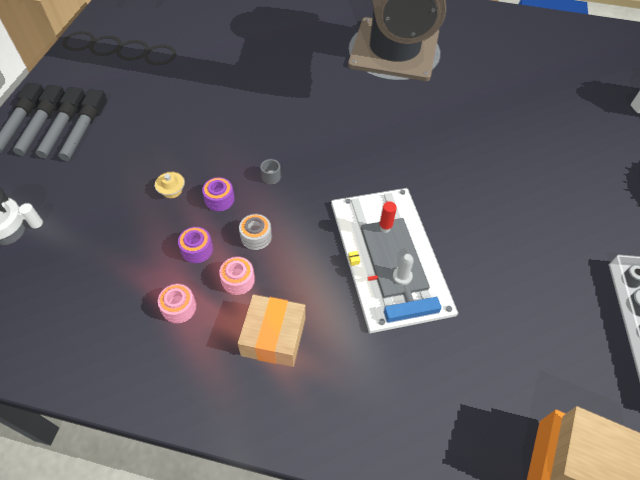

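View pics/top0.png

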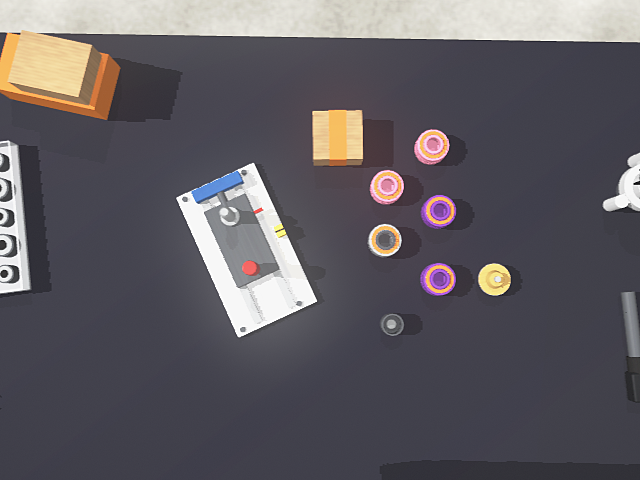

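Candidates for the idler, by top-view pixel:
- steel with orange ring (385,240)
- pink (387,187) and (432,147)
- purple (439,211) and (438,279)
- the tappet cup (392,324) and the thermostat (494,280) are other parts

I choose the steel one at top (385,240), which is scene (256,232). I'll check it in a close crop along with the jig.

```bash
cat > h.py <<'E'
import cv2,numpy as np
def K(c): f=240/np.tan(np.radians(c["fovy"])/2); return f,c["cx"],c["cy"]
def ray(c,u,v,z):
    f,cx,cy=K(c);E=c["extrinsics"];d=E[:3,:3]@np.array([(u-cx)/f,-(v-cy)/f,-1]);o=E[:3,3]
    return (o+d*(z-o[2])/d[2])[:2]
def proj(c,p):
    f,cx,cy=K(c);E=c["extrinsics"];q=(np.atleast_2d(p)-E[:3,3])@E[:3,:3]
    return np.c_[cx+f*q[:,0]/-q[:,2],cy-f*q[:,1]/-q[:,2]]
def crop(c,u,v,w,h,s): 
    return cv2.resize(np.ascontiguousarray(c["image"][v:v+h,u:u+w,::-1]),None,fx=s,fy=s,interpolation=cv2.INTER_CUBIC)
E
python3 - <<'E'
from plant import ctrl
from h import *
t=ctrl.read_camera("top");s=ctrl.read_camera("scene")
a=np.hstack([crop(t,170,150,160,200,2.5),crop(s,320,180,160,200,2.5)])  # 800x500
b=crop(t,350,210,80,60,5)
cv2.imwrite("pics/c1.png",a);cv2.imwrite("pics/c2.png",np.hstack([b,crop(s,216,202,80,60,5)]))
def show(n,z,tp,sp): print(n,ray(t,*tp,z).round(4),ray(s,*sp,z).round(4))
show("idler top",.04,(385,239.5),(256,226))
show("handle top",.095,(250,267),(389,205))
show("stud top",.092,(228,212),(406,257))
show("pl corner",.012,(177,198),(372,327));show("pl corner2",.012,(239,337),(332,199))
show("c3",.012,(317,300),(407,191));show("c4",.012,(254,163),(455,313))
E
```

```text
idler top [ 0.6033 -0.1576] [ 0.6054 -0.1544]
handle top [0.5498 0.0636] [0.5462 0.0631]
stud top [0.6385 0.1023] [0.6388 0.1053]
pl corner [0.6725 0.2066] [0.7307 0.0763]
pl corner2 [0.4322 0.0896] [ 0.4925 -0.0429]
c3 [ 0.4984 -0.0437] [0.4384 0.0913]
c4 [0.7374 0.0725] [0.6735 0.2033]
```

View pics/c1.png

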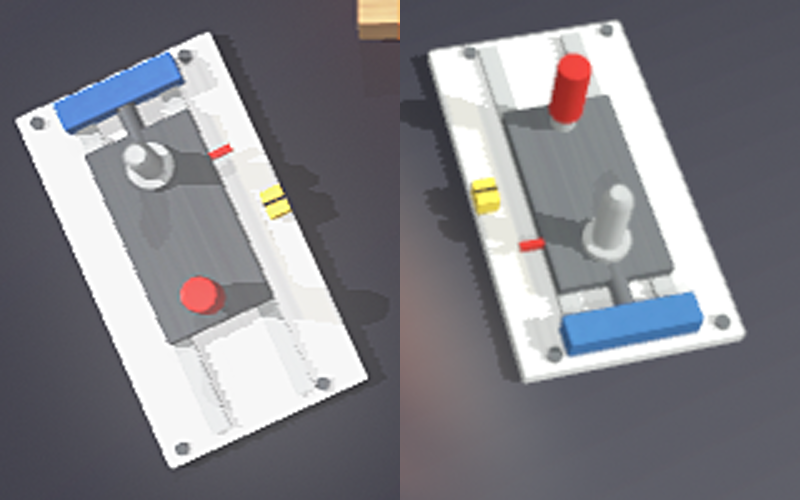

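View pics/c2.png

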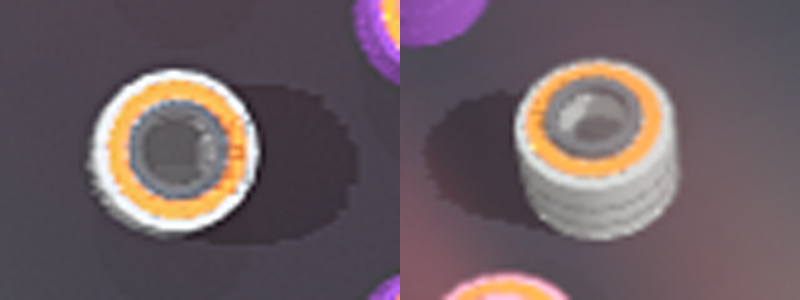

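The crops confirm it: bare steel drum, orange ring, dark collar. Next I refine the pixels and fit the jig pose to both views jointly.

```bash
cat > fit.py <<'E'
from plant import ctrl
from h import *
from scipy.optimize import least_squares
t=ctrl.read_camera("top");s=ctrl.read_camera("scene")
T=lambda x,y:(170+x/2.5,150+y/2.5)
S=lambda x,y:(320+(x-400)/2.5,180+y/2.5)
# jig-frame points; params x,y,yaw,studx,study,markx
P=lambda p:np.array([[.115,.075,.012],[-.155,.075,.012],[-.155,-.075,.012],[.115,-.075,.012],
 [p[3],p[4],.092],[p[3]-.1,p[4],.095],[p[3],p[4],.036],[.03,-.056,.029],[p[5],-.067,.028]])
ot=np.array([T(16,119),T(173,467),T(367,378),T(209,34),T(135,152),T(197,290),T(150,163),T(232,149),T(274,202)])
os_=np.array([S(744,337),S(621,21),S(429,51),S(524,381),S(620,192),S(575,65),S(606,238),S(519,246),S(485,191)])
def W(p):
    c,n=np.cos(p[2]),np.sin(p[2]);q=P(p).copy();q[:,:2]=q[:,:2]@np.array([[c,n],[-n,c]])+p[:2];return q
w=np.ones((9,1));w[-1]=.5
r=lambda p:np.r_[(proj(t,W(p))-ot)*w,(proj(s,W(p))-os_)*w].ravel()
f=least_squares(r,[.6,.07,.45,.05,0,-.02],loss="soft_l1",x_scale=.01)
if __name__=="__main__":
    print(f.x.round(4));print(f.fun.reshape(2,9,2).round(1).tolist());print(W(f.x).round(4).tolist())
    # idler outer rim: fit ellipse of orange ring in both views
    for n,c,(u,v) in(("top",t,(365,218)),("scene",s,(236,205))):
        im=c["image"][v:v+45,u:u+42].astype(int);m=((im[...,0]-im[...,2]>70)&(im[...,0]>150)).astype(np.uint8)
        k,l,st,ce=cv2.connectedComponentsWithStats(m);i=1+st[1:,4].argmax()
        cn=cv2.findContours((l==i).astype(np.uint8),0,1)[0][0];e=cv2.fitEllipse(cn)
        print(n,st[i],e,ray(c,e[0][0]+u,e[0][1]+v,.035).round(4))
E
python3 fit.py
```

```text
[ 0.6032  0.091   0.4476  0.0404 -0.     -0.0174]
[[[-0.4, -0.7], [-1.3, 0.8], [0.2, 0.2], [0.1, -1.7], [0.3, 0.4], [0.2, 1.1], [-0.2, 0.5], [-0.3, -1.3], [-0.0, -0.1]], [[0.4, -0.6], [-0.8, -0.3], [-0.4, -0.1], [-0.5, -1.0], [-0.1, 1.1], [-0.1, 0.8], [0.1, 0.6], [0.1, -0.0], [0.1, -0.2]]]
[[0.6744, 0.2084, 0.012], [0.431, 0.0915, 0.012], [0.4959, -0.0437, 0.012], [0.7394, 0.0731, 0.012], [0.6397, 0.1085, 0.092], [0.5495, 0.0652, 0.095], [0.6397, 0.1085, 0.036], [0.6545, 0.0535, 0.029], [0.6165, 0.023, 0.028]]
top [  6   8  28  28 278] ((19.97319221496582, 21.467260360717773), (26.694576263427734, 27.085500717163086), 143.79627990722656) [ 0.6038 -0.1581]
scene [  5  10  27  22 215] ((18.23268699645996, 20.704730987548828), (21.32420539855957, 26.383405685424805), 83.5813217163086) [ 0.6022 -0.1591]
```

```bash
cat > go.py <<'E'
import sys;from plant import ctrl;import numpy as np;from scipy.spatial.transform import Rotation as R
# usage: go.py x y z yaw_deg(tool x) -> row units from measured pose
s=ctrl.get_state();x,y,z,a=map(float,sys.argv[1:5]);r=R.from_quat(s["tcp_rot"]);p=np.array(s["eef_pos"])
g=R.from_euler("z",a,degrees=True)*R.from_quat([1,0,0,0])
print("t",round(s["time"],2),"pos",p.round(4),"F",np.round(s["contact_force"],1),"op",round(s["opening"],3),"ff",round(s["finger_force"],1))
print("turn",((r.inv()*g).as_rotvec()/(2*np.pi)).round(4),"shift",(r.inv().apply([x,y,z]-p)/.2).round(4))
E
python3 go.py .603 -.158 .14 25.65
```

```text
t 0.3 pos [ 0.1877 -0.6482  0.2448] F [-0.3 -0.1  0.1] op 1.003 ff 0.0
turn [-0.0001 -0.     -0.0264] shift [ 2.6761 -1.7763  0.5259]
```

Emit:
send_rows(moves="0 0 -0.0264 1 -0.66 0 1;0 0 -0.0264 1 -0.66 0 1;0 0 -0.0264 1 -0.66 0 1;0 0 -0.0264 1 -0.66 0 1;0 0 -0.0264 1 -0.66 0 1", newtons=40)

```text
time: 0.92
eef_pos: [0.3452, -0.4633, 0.2455]
tcp_rot: [0.975, 0.224, 0.0, -0.0]
contact_force: [-0.6, 0.1, 0.5]
opening: 1.0
finger_force: 0.0
```

```bash
python3 go.py .603 -.158 .14 25.65
```

```text
t 0.93 pos [ 0.3452 -0.4633  0.2455] F [-0.6  0.1  0.5] op 1.0 ff 0.0
turn [-0.     -0.0001  0.0008] shift [ 1.8267 -0.8091  0.5282]
```

Emit:
send_rows(moves="0 0 0 1 -0.44 0.1 1;0 0 0 1 -0.44 0.1 1;0 0 0 1 -0.44 0.1 1;0 0 0 1 -0.44 0.1 1;0 0 0 1 -0.44 0.1 1")

```text
time: 1.55
eef_pos: [0.486, -0.2994, 0.225]
tcp_rot: [0.975, 0.223, -0.0, -0.0]
contact_force: [-0.1, -0.5, -0.1]
opening: 0.999
finger_force: 0.0
```

```bash
python3 go.py .603 -.158 .13 25.65
```

```text
t 1.55 pos [ 0.486  -0.2994  0.225 ] F [-0.1 -0.5 -0.1] op 0.999 ff 0.0
turn [-0.      0.0001  0.0004] shift [ 0.8347 -0.3815  0.4745]
```

Emit:
send_rows(moves="0 0 0 0.835 -0.38 0.3 1;0 0 0 0.835 -0.38 0.475 1;0 0 0 0.835 -0.38 0.475 1;0 0 0 0.835 -0.38 0.475 1;0 0 0 0.835 -0.38 0.475 1;0 0 0 0.835 -0.38 0.475 1")

```text
time: 2.3
eef_pos: [0.6031, -0.1615, 0.1318]
tcp_rot: [0.975, 0.221, 0.001, 0.001]
contact_force: [0.9, 0.2, -1.0]
opening: 1.006
finger_force: 0.0
```

```bash
python3 go.py .603 -.158 .024 25.65
python3 - <<'E'
from plant import ctrl
from h import *
s=ctrl.read_camera("scene");t=ctrl.read_camera("top")
cv2.imwrite("pics/d1.png",np.hstack([crop(s,180,130,160,150,2.5),crop(t,305,170,160,150,2.5)]))
E
```

```text
t 2.3 pos [ 0.6031 -0.1615  0.1318] F [ 0.9  0.2 -1. ] op 1.006 ff 0.0
turn [ 0.0004 -0.0001 -0.0003] shift [ 0.0068 -0.0171  0.5391]
```

View pics/d1.png

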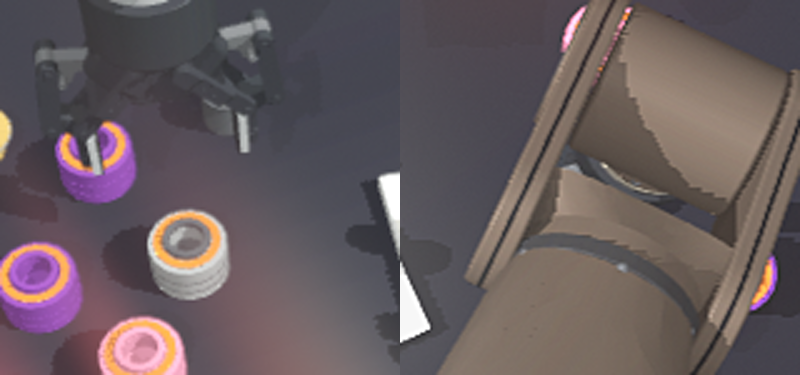

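The crop shows the jaws straddling the line to the steel idler at crop (188,255). The scene view looks from beyond, so the raised gripper appears above it. I descend part way and check the settled pose.

Emit:
send_rows(moves="0 0 0 0.005 0 0.25 1;0 0 0 0.005 0 0.25 1;0 0 0 0.005 0 0.25 1;0 0 0 0.005 0 0.25 1")

```text
time: 2.9
eef_pos: [0.6052, -0.1596, 0.0829]
tcp_rot: [0.975, 0.222, 0.002, 0.001]
contact_force: [-1.1, 0.7, -0.6]
opening: 0.998
finger_force: 0.0
```

```bash
python3 go.py .603 -.158 .024 25.65
python3 - <<'E'
from plant import ctrl
from h import *
s=ctrl.read_camera("scene")
print(proj(s,[.603,-.158,.04]))
cv2.imwrite("pics/d2.png",crop(s,190,150,130,120,5))
E
```

```text
t 2.9 pos [ 0.6052 -0.1596  0.0829] F [-1.1  0.7 -0.6] op 0.998 ff 0.0
turn [ 0.0005 -0.0004 -0.    ] shift [-0.0072 -0.0132  0.2945]
[[254.45137487 224.51398711]]
```

View pics/d2.png

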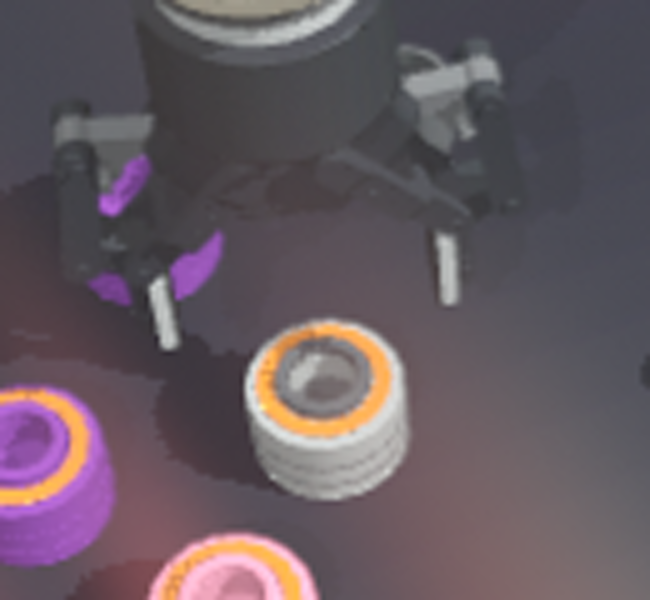

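Emit:
send_rows(moves="0 0 0 -0.007 -0.01 0.15 1;0 0 0 -0.007 -0.01 0.295 1;0 0 0 -0.007 -0.01 0.295 1;0 0 0 -0.007 -0.01 0.295 1;0 0 0 -0.007 -0.01 0.295 1")

```text
time: 3.58
eef_pos: [0.6032, -0.1582, 0.0234]
tcp_rot: [0.975, 0.222, 0.001, 0.001]
contact_force: [0.6, 0.6, -0.6]
opening: 1.006
finger_force: 0.0
```

```bash
python3 go.py .603 -.158 .024 25.65
python3 - <<'E'
from plant import ctrl
from h import *
s=ctrl.read_camera("scene")
cv2.imwrite("pics/d3.png",crop(s,190,150,130,120,5))
E
```

```text
t 3.58 pos [ 0.6032 -0.1582  0.0234] F [ 0.6  0.6 -0.6] op 1.006 ff 0.0
turn [ 0.0004 -0.0004  0.    ] shift [-0.0004 -0.0011 -0.0028]
```

View pics/d3.png

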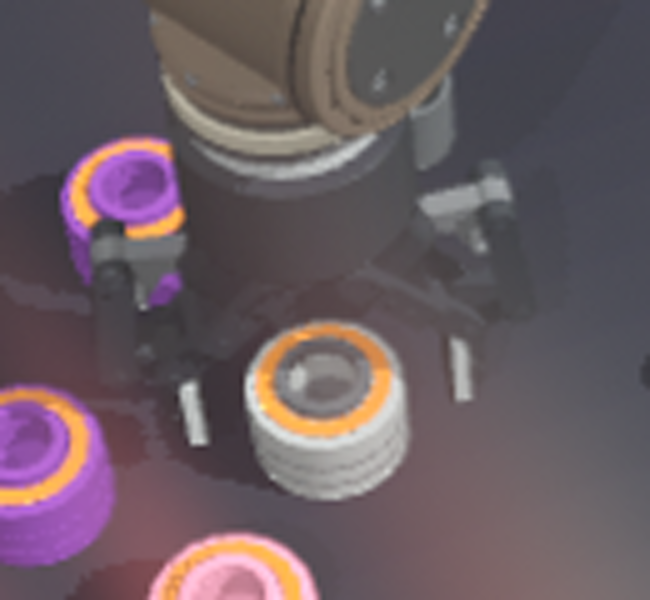

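The idler sits centred between the fingers (tips at crop (198,440) and (463,397)). Closing.

Emit:
send_rows(moves="0 0 0 0 0 0 -1;0 0 0 0 0 0 -1;0 0 0 0 0 0 -1;0 0 0 0 0 0 -1;0 0 0 0 0 0 -1;0 0 0 0 0 0 -1;0 0 0 0 0 0 -1;0 0 0 0 0 0 -1", newtons=50)

```text
time: 4.62
eef_pos: [0.6026, -0.1582, 0.0226]
tcp_rot: [0.975, 0.222, 0.001, 0.001]
contact_force: [-0.4, -0.9, 5.7]
opening: 0.634
finger_force: 53.8
```

```bash
python3 go.py .6397 .1085 .15 25.65
```

```text
t 4.62 pos [ 0.6026 -0.1582  0.0226] F [-0.4 -0.9  5.7] op 0.634 ff 53.8
turn [ 0.0003 -0.0002  0.    ] shift [ 0.7452 -1.1202 -0.6383]
```

Emit:
send_rows(moves="0 0 0 0 0 -0.2 -1;0 0 0 0 0 -0.5 -1;0 0 0 0 0 -0.68 -1;0 0 0 0.3 -0.4 -0.68 -1;0 0 0 0.5 -0.7 -0.68 -1;0 0 0 0.6 -0.9 -0.68 -1;0 0 0 0.6 -0.9 -0.68 -1;0 0 0 0.6 -0.9 -0.68 -1;0 0 0 0.6 -0.9 -0.68 -1")

```text
time: 5.75
eef_pos: [0.6311, 0.0562, 0.1558]
tcp_rot: [0.975, 0.222, -0.001, -0.0]
contact_force: [0.0, 0.1, -2.4]
opening: 0.632
finger_force: 54.6
```

```bash
python3 go.py .6397 .1085 .13 25.65
python3 - <<'E'
from plant import ctrl
from h import *
s=ctrl.read_camera("scene")
cv2.imwrite("pics/e1.png",crop(s,290,120,160,120,5))
E
```

```text
t 5.75 pos [0.6311 0.0562 0.1558] F [ 0.   0.1 -2.4] op 0.632 ff 54.6
turn [-0.0002  0.0004 -0.    ] shift [ 0.1523 -0.2171  0.129 ]
```

View pics/e1.png

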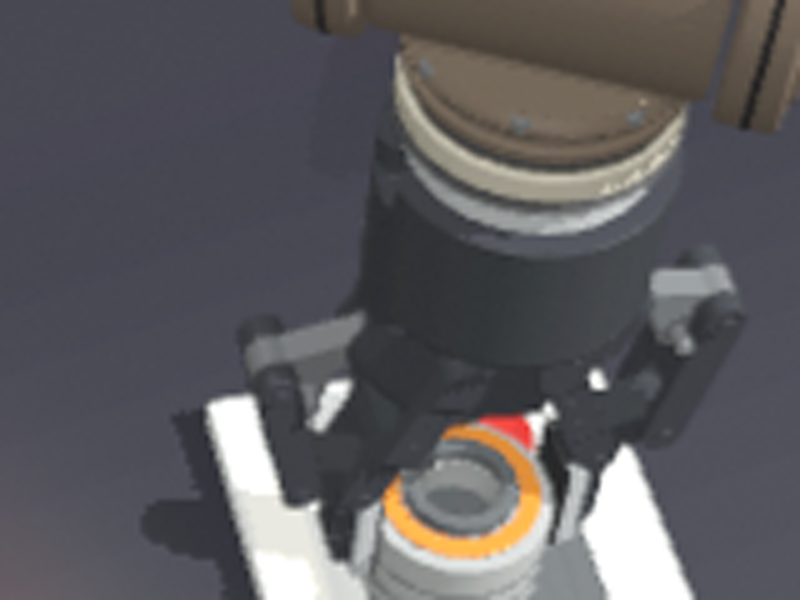

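The idler hangs upright in the jaws, its ring centre near scene pixel (383,218). I check its offset from the TCP.

```bash
cat > ring.py <<'E'
from plant import ctrl
from h import *
import sys
s=ctrl.read_camera("scene");st=ctrl.get_state();p=st["eef_pos"];z=p[2]-.0226+.034
u0,v0=np.round(proj(s,[p[0],p[1],z])[0]).astype(int)-30
im=s["image"][v0:v0+60,u0:u0+60].astype(int);m=((im[...,0]-im[...,2]>70)&(im[...,0]>150)&(im[...,1]>80)).astype(np.uint8)
k,l,ss,_=cv2.connectedComponentsWithStats(m);i=1+ss[1:,4].argmax()
cn=cv2.convexHull(cv2.findContours((l==i).astype(np.uint8),0,1)[0][0]);e=cv2.fitEllipse(cn)
q=ray(s,e[0][0]+u0,e[0][1]+v0,z);print("ring",ss[i],np.round(e[1],1),"world",q.round(4),"minus tcp",(q-p[:2]).round(4),"tcp",np.round(p,4))
E
python3 ring.py
```

```text
ring [ 15  16  32  28 251] [26.4 33. ] world [0.6292 0.0579] minus tcp [-0.0024  0.0025] tcp [0.6316 0.0554 0.1565]
```

Emit:
send_rows(moves="0 0 0 0.152 -0.217 0 -1;0 0 0 0.152 -0.217 0.06 -1;0 0 0 0.152 -0.217 0.129 -1;0 0 0 0.152 -0.217 0.129 -1;0 0 0 0.152 -0.217 0.129 -1")

```text
time: 6.48
eef_pos: [0.6406, 0.1078, 0.1313]
tcp_rot: [0.975, 0.221, -0.0, 0.0]
contact_force: [0.1, -0.5, -3.4]
opening: 0.632
finger_force: 54.6
```

```bash
python3 ring.py; python3 go.py .6397 .1085 .105 25.65
python3 - <<'E'
from plant import ctrl
from h import *
s=ctrl.read_camera("scene")
cv2.imwrite("pics/e2.png",crop(s,330,170,150,110,5))
E
```

```text
ring [ 16  18  31  26 216] [25.5 30. ] world [0.6409 0.1095] minus tcp [-0.      0.0015] tcp [0.6409 0.108  0.1318]
t 6.53 pos [0.6409 0.108  0.1318] F [ 0.  -0.4 -2.6] op 0.627 ff 54.6
turn [ 0.     -0.0001 -0.0002] shift [-0.0046 -0.0049  0.1342]
```

View pics/e2.png

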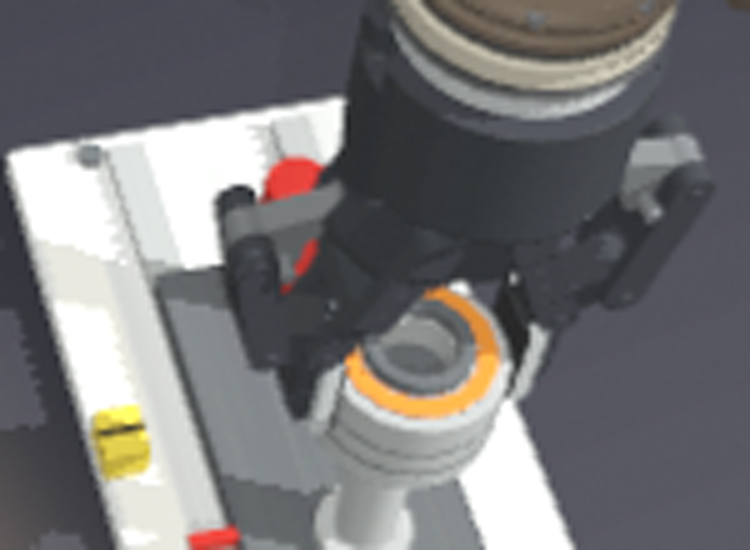

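The idler is right above the stud, and the ring centre (423,348) lies on the line extended from the stud's seat at (363,530). I lower it to just past the taper and watch the force.

Emit:
send_rows(moves="0 0 0 -0.004 -0.002 0.05 -1;0 0 0 -0.004 -0.002 0.09 -1;0 0 0 -0.004 -0.002 0.12 -1;0 0 0 -0.004 -0.002 0.15 -1;0 0 0 -0.004 -0.002 0.15 -1")

```text
time: 7.2
eef_pos: [0.6392, 0.1089, 0.1006]
tcp_rot: [0.975, 0.222, -0.001, -0.0]
contact_force: [-0.0, -0.5, -2.5]
opening: 0.638
finger_force: 54.7
```

```bash
python3 go.py .6397 .1085 .060 25.65
```

```text
t 7.2 pos [0.6392 0.1089 0.1006] F [-0.  -0.5 -2.5] op 0.638 ff 54.7
turn [-0.0001  0.0002  0.    ] shift [0.0014 0.0031 0.203 ]
```

Emit:
send_rows(moves="0 0 0 0 0 0.05 -1;0 0 0 0 0 0.1 -1;0 0 0 0 0 0.14 -1;0 0 0 0 0 0.17 -1;0 0 0 0 0 0.19 -1;0 0 0 0 0 0.19 -1")

```text
time: 7.95
eef_pos: [0.6396, 0.1089, 0.0632]
tcp_rot: [0.975, 0.222, -0.0, -0.0]
contact_force: [0.2, 0.8, -4.1]
opening: 0.631
finger_force: 54.6
```

```bash
python3 go.py .6397 .1085 .0586 25.65; python3 ring.py
```

```text
t 7.95 pos [0.6396 0.1089 0.0632] F [ 0.2  0.8 -4.1] op 0.631 ff 54.6
turn [-0.      0.0001 -0.    ] shift [-0.0004  0.002   0.0228]
ring [ 18  19  28  24 185] [23.7 27.7] world [0.6404 0.1113] minus tcp [0.0005 0.0024] tcp [0.6398 0.1089 0.0636]
```

Now down in 1 mm steps until the seat is felt.

Emit:
send_rows(moves="0 0 0 0 0 0.01 -1;0 0 0 0 0 0.018 -1;0 0 0 0 0 0.023 -1;0 0 0 0 0 0.026 -1;0 0 0 0 0 0.026 -1")

```text
time: 8.62
eef_pos: [0.6398, 0.1089, 0.0587]
tcp_rot: [0.975, 0.222, -0.0, -0.0]
contact_force: [-1.4, -0.1, -0.8]
opening: 0.632
finger_force: 54.8
```

Emit:
send_rows(moves="0 0 0 0 0 0.004 -1;0 0 0 0 0 0.008 -1;0 0 0 0 0 0.008 -1")

```text
time: 9.0
eef_pos: [0.6399, 0.109, 0.0585]
tcp_rot: [0.975, 0.222, -0.0, 0.0]
contact_force: [-5.9, -0.4, 6.3]
opening: 0.629
finger_force: 55.6
```

The seat carries it: +6 N upward at TCP z = 0.0585, where 0.0586 was expected. Release, and rise clear of everything.

Emit:
send_rows(moves="0 0 0 0 0 0.004 1;0 0 0 0 0 0.004 1;0 0 0 0 0 0.004 1;0 0 0 0 0 0.004 1;0 0 0 0 0 0 1;0 0 0 0 0 -0.2 1;0 0 0 0 0 -0.45 1;0 0 0 0 0 -0.45 1;0 0 0 0 0 -0.45 1")

```text
time: 10.12
eef_pos: [0.6395, 0.1089, 0.1466]
tcp_rot: [0.975, 0.222, -0.0, -0.0]
contact_force: [-1.0, -0.8, -0.7]
opening: 0.997
finger_force: 0.0
```

```bash
python3 go.py .5495 .0652 .145 25.65
python3 - <<'E'
from plant import ctrl
from h import *
s=ctrl.read_camera("scene")
cv2.imwrite("pics/f1.png",crop(s,330,170,150,160,3.7))
E
```

```text
t 10.12 pos [0.6395 0.1089 0.1466] F [-1.  -0.8 -0.7] op 0.997 ff 0.0
turn [-0.  0.  0.] shift [-0.5002  0.0022  0.0079]
```

View pics/f1.png

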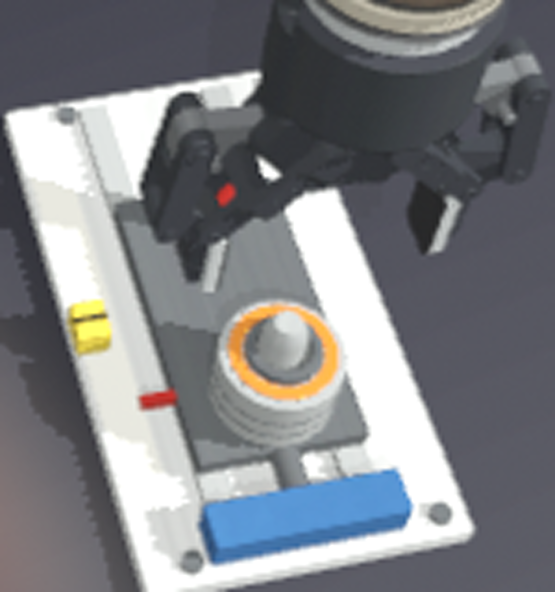

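The picture shows the idler fully down on its collar with the stud tip standing out of the bore at (285,325), and the pointer at rest at (155,400). Next, the handle.

Emit:
send_rows(moves="0 0 0 -0.25 0 0 1;0 0 0 -0.5 0 0 1;0 0 0 -0.5 0 0 1;0 0 0 -0.5 0 0.15 1;0 0 0 -0.5 0 0.37 1;0 0 0 -0.5 0 0.37 1;0 0 0 -0.5 0 0.37 1;0 0 0 -0.5 0 0.37 1")

```text
time: 11.18
eef_pos: [0.5513, 0.0656, 0.0748]
tcp_rot: [0.975, 0.222, 0.002, 0.001]
contact_force: [0.7, 0.2, -0.3]
opening: 1.003
finger_force: 0.0
```

```bash
python3 go.py .5497 .0655 .072 25.65
```

```text
t 11.18 pos [0.5513 0.0656 0.0748] F [ 0.7  0.2 -0.3] op 1.003 ff 0.0
turn [ 0.0003 -0.0005  0.    ] shift [-0.0075 -0.0029  0.0137]
```

Emit:
send_rows(moves="0 0 0 -0.007 0 0 1;0 0 0 -0.007 0 0 1;0 0 0 -0.007 0 0 -1;0 0 0 -0.007 0 0 -1;0 0 0 -0.007 0 0 -1;0 0 0 -0.007 0 0 -1;0 0 0 -0.007 0 0 -1;0 0 0 -0.007 0 0 -1;0 0 0 -0.007 0 0 -1;0 0 0 -0.007 0 0 -1;0 0 0 -0.007 0 0 -1;0 0 0 -0.007 0 0 -1", newtons=80)

```text
time: 12.68
eef_pos: [0.5486, 0.0646, 0.073]
tcp_rot: [0.975, 0.222, 0.0, 0.0]
contact_force: [-0.7, -5.6, 3.7]
opening: 0.262
finger_force: 78.3
```

```bash
cat > ptr.py <<'E'
from plant import ctrl
from h import *
import fit
p=fit.f.x;c,n=np.cos(p[2]),np.sin(p[2]);J=np.array([[c,n],[-n,c]])
def jig(q): return (np.asarray(q)-p[:2])@J.T   # world->jig
for name in("top","scene"):
    cam=ctrl.read_camera(name);im=cam["image"].astype(int);h,w=im.shape[:2]
    v,u=np.mgrid[:h,:w];R,G,B=im[...,0],im[...,1],im[...,2]
    def pts(m,z,x0,x1,y0,y1):
        vv,uu=np.nonzero(m);g=np.array([jig(ray(cam,a,b,z)) for a,b in zip(uu,vv)]).reshape(-1,2)
        k=(g[:,0]>x0)&(g[:,0]<x1)&(g[:,1]>y0)&(g[:,1]<y1);return g[k]
    r=pts((R>110)&(G<R*.4)&(B<R*.4),.029,-.09,.06,-.075,-.036)
    y=pts((R>130)&(G>110)&(B<90),.028,-.06,.03,-.09,-.045)
    # black line: dark pixels inside the hull of yellow ones
    d=pts((R+G+B<230),.028,y[:,0].min()+.003,y[:,0].max()-.003,y[:,1].min()+.003,y[:,1].max()-.003)
    f=lambda g:(len(g),g.mean(0).round(4),g.min(0).round(4),g.max(0).round(4)) if len(g) else 0
    print(name,"ptr",f(r),"\n yel",f(y),"\n line",f(d))
E
python3 ptr.py; python3 go.py .5497 .0655 .072 25.65
```

```text
top ptr (21, array([ 0.0302, -0.0476]), array([ 0.028 , -0.0539]), array([ 0.0322, -0.0408])) 
 yel (15, array([-0.021, -0.069]), array([-0.0275, -0.0752]), array([-0.0104, -0.0604])) 
 line (3, array([-0.0163, -0.0696]), array([-0.0168, -0.072 ]), array([-0.016 , -0.0665]))
scene ptr (26, array([ 0.0296, -0.0482]), array([ 0.027 , -0.0553]), array([ 0.0322, -0.0412])) 
 yel (50, array([-0.0099, -0.0698]), array([-0.0212, -0.077 ]), array([-0.0014, -0.06  ])) 
 line 0
t 12.88 pos [0.5485 0.0647 0.073 ] F [-0.2 -5.6  2.8] op 0.262 ff 78.3
turn [ 0.0001 -0.      0.    ] shift [ 0.007  -0.0013  0.0049]
```

The handle is held (opening ≈ 22 mm, 78 N). I pull 45 mm along the jig's -x, then compare pointer and line directly.

Emit:
send_rows(moves="0 0 0 -0.05 0 0 -1;0 0 0 -0.1 0 0 -1;0 0 0 -0.15 0 0 -1;0 0 0 -0.19 0 0 -1;0 0 0 -0.215 0 0 -1;0 0 0 -0.225 0 0 -1;0 0 0 -0.225 0 0 -1;0 0 0 -0.225 0 0 -1;0 0 0 -0.225 0 0 -1")

```text
time: 14.0
eef_pos: [0.5104, 0.0461, 0.0731]
tcp_rot: [0.975, 0.221, 0.004, 0.0]
contact_force: [8.1, -0.7, -3.4]
opening: 0.264
finger_force: 78.6
```

```bash
cat > al.py <<'E'
from plant import ctrl
from h import *
import fit
p=fit.f.x;c,n=np.cos(p[2]),np.sin(p[2])
xs=np.arange(-.055,.055,.00025);ys=np.arange(-.078,-.036,.0005)
for name in("top","scene"):
    cam=ctrl.read_camera(name);z=.028
    X,Y=np.meshgrid(xs,ys);Wp=np.c_[p[0]+c*X.ravel()-n*Y.ravel(),p[1]+n*X.ravel()+c*Y.ravel(),np.full(X.size,z)]
    q=proj(cam,Wp).astype(np.float32).reshape(*X.shape,2)
    im=cv2.remap(cam["image"],q[...,0],q[...,1],cv2.INTER_LINEAR).astype(float)
    red=np.clip(im[...,0]-1.5*im[...,1],0,None)-0;red[im[...,2]>im[...,0]*.6]=0
    rp=red[(ys>-.055)&(ys<-.042)].mean(0);x_p=(xs*rp).sum()/rp.sum();sp=np.sqrt(((xs-x_p)**2*rp).sum()/rp.sum())
    g=im[(ys>-.073)&(ys<-.062)];yel=g[...,0]-g[...,2]   # yellow chroma profile
    pr=yel.mean(0)
    print(name,"ptr x %.4f sd %.4f"%(x_p,sp));k=(xs>-.033)&(xs<.003)
    print(" chroma",list(zip((xs[k][::4]*1e3).round(1).tolist(),pr[k][::4].round().astype(int).tolist())))
    # local minimum between yellow halves
    m=np.nonzero((xs>-.024)&(xs<-.010))[0];i=m[pr[m].argmin()];w=slice(i-10,i+11);d=np.clip(pr[w].max()*.8-pr[w],0,None)
    print(" line x %.4f"%((xs[w]*d).sum()/d.sum()))
E
python3 al.py; python3 go.py .5497 .0655 .072 25.65
```

```text
top ptr x -0.0115 sd 0.0012
 chroma [(-33.0, 7), (-32.0, 6), (-31.0, 3), (-30.0, 1), (-29.0, 17), (-28.0, 57), (-27.0, 98), (-26.0, 127), (-25.0, 135), (-24.0, 130), (-23.0, 128), (-22.0, 129), (-21.0, 131), (-20.0, 135), (-19.0, 132), (-18.0, 103), (-17.0, 44), (-16.0, 15), (-15.0, 59), (-14.0, 115), (-13.0, 133), (-12.0, 128), (-11.0, 124), (-10.0, 125), (-9.0, 129), (-8.0, 128), (-7.0, 89), (-6.0, 24), (-5.0, -5), (-4.0, -4), (-3.0, -2), (-2.0, -1), (-1.0, 0), (0.0, 0), (1.0, 0), (2.0, 0)]
 line x -0.0161
scene ptr x -0.0127 sd 0.0017
 chroma [(-33.0, 8), (-32.0, 8), (-31.0, 9), (-30.0, 15), (-29.0, 33), (-28.0, 73), (-27.0, 119), (-26.0, 144), (-25.0, 149), (-24.0, 150), (-23.0, 149), (-22.0, 146), (-21.0, 131), (-20.0, 92), (-19.0, 60), (-18.0, 68), (-17.0, 105), (-16.0, 136), (-15.0, 149), (-14.0, 151), (-13.0, 150), (-12.0, 149), (-11.0, 149), (-10.0, 151), (-9.0, 152), (-8.0, 148), (-7.0, 142), (-6.0, 138), (-5.0, 134), (-4.0, 131), (-3.0, 125), (-2.0, 109), (-1.0, 81), (0.0, 50), (1.0, 24), (2.0, 11)]
 line x -0.0187
t 14.2 pos [0.5104 0.0462 0.073 ] F [ 9.  -0.3 -4.2] op 0.265 ff 78.6
turn [ 0.0003 -0.0014 -0.0002] shift [ 0.2189 -0.0024  0.0071]
```

Remaining gap is 4.6 mm in the top view and 6.0 mm in the scene view, where the pointer's side face biases it. About 5 mm to go.

Emit:
send_rows(moves="0 0 0 -0.01 0 0 -1;0 0 0 -0.02 0 0 -1;0 0 0 -0.025 0 0 -1;0 0 0 -0.025 0 0 -1;0 0 0 -0.025 0 0 -1;0 0 0 -0.025 0 0 -1;0 0 0 -0.025 0 0 -1;0 0 0 -0.025 0 0 -1")

```text
time: 15.2
eef_pos: [0.5061, 0.0441, 0.073]
tcp_rot: [0.975, 0.221, 0.005, 0.0]
contact_force: [8.7, 0.3, -4.9]
opening: 0.262
finger_force: 78.6
```

```bash
python3 al.py | grep -v chroma; python3 go.py .5497 .0655 .072 25.65
python3 - <<'E'
from h import *
import fit
from fit import t,s
from scipy.spatial.transform import Rotation
# idler ring still home: centre in jig frame vs stud
p=fit.f.x;c,n=np.cos(p[2]),np.sin(p[2])
for cam in(s,t):
    e=proj(cam,[p[0]+c*(p[3]-.047),p[1]+n*(p[3]-.047),.07])[0].round().astype(int)-30
    im=cam["image"][e[1]:e[1]+60,e[0]:e[0]+60].astype(int);m=(im[...,0]-im[...,2]>70)&(im[...,0]>150)&(im[...,1]>80)&(im[...,1]<210)
    k,l,ss,_=cv2.connectedComponentsWithStats(m.astype(np.uint8))
    if k>1:
        i=1+ss[1:,4].argmax();v,u=np.nonzero(l==i);print("ring",ss[i],ray(cam,(u.min()+u.max())/2+e[0],(v.min()+v.max())/2+e[1],.072).round(4),"expect",(p[:2]+np.array([c,n])*(p[3]-.047)).round(4))
E
```

```text
top ptr x -0.0163 sd 0.0012
 line x -0.0162
scene ptr x -0.0174 sd 0.0017
 line x -0.0187
t 15.4 pos [0.5061 0.0441 0.073 ] F [ 9.7  0.2 -5.8] op 0.261 ff 78.6
turn [ 0.0004 -0.0015 -0.0002] shift [ 0.2428 -0.0024  0.0074]
ring [ 16  18  29  25 236] [0.5985 0.0879] expect [0.5973 0.0881]
ring [ 16  15  28  28 256] [0.599  0.0886] expect [0.5973 0.0881]
```

The top view is aligned to 0.1 mm and the scene view is 1.3 mm short, biased by the side face. A final 0.4 mm nudge and a hold check, then I hand in.

Emit:
send_rows(moves="0 0 0 -0.002 0 0 -1;0 0 0 -0.002 0 0 -1;0 0 0 -0.002 0 0 -1;0 0 0 -0.002 0 0 -1;0 0 0 -0.002 0 0 -1;0 0 0 -0.002 0 0 -1;0 0 0 -0.002 0 0 -1;0 0 0 -0.002 0 0 -1")

```text
time: 16.5
eef_pos: [0.5059, 0.044, 0.0731]
tcp_rot: [0.975, 0.221, 0.005, 0.0]
contact_force: [9.7, -0.7, -5.0]
opening: 0.259
finger_force: 78.6
```

```bash
python3 al.py | grep -v chroma; python3 -c "
from plant import ctrl
s=ctrl.get_state();print(s['time'],s['opening'],s['finger_force'],s['eef_pos']);print(ctrl.sign_off())"
```

```text
top ptr x -0.0167 sd 0.0012
 line x -0.0162
scene ptr x -0.0177 sd 0.0017
 line x -0.0188
16.7 0.262777487097946 78.5826587677002 [0.50585999 0.04395488 0.07306102]
the job is handed in; nothing more can be done
None
```

The idler is seated on the stud, the pointer is on the black line to within about 1 mm (0.5 mm past it in the top view, 1.1 mm short in the scene view), the gripper is still holding the handle at about 79 N, and the job was handed in at 16.7 s.

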